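# Clamp a module in the test fixture

## Robot

A 6-joint arm with a two-finger parallel gripper is mounted at the origin on the work surface. World frame = base frame: x ahead of the robot, y to its left, z up, the work surface at z = 0. Lengths are in m, angles in rad, forces in N, time in s.
With the tool pointing down it reaches from about 0.325 to 0.85 m from the base axis. Payload 15.5 kg.
Tool frame: the origin (TCP) lies midway between the tips of the shut fingers; the grasp point (between the pads) lies 19 mm behind it; z points along the fingers, y is the line along which they close (so a half turn about z gives the same grasp; the last joint's range is limited). The gripper opens to 91 mm and grips with 3 to 60 N. Pads are 32 mm wide; open, the fingers measure 118 mm over their backs; the gripper's body (76 mm by 178 mm) begins 60 mm behind the grasp point.
Start: joints at [1.131, 0.494, 1.345, -0, 1.302, -0.096], TCP at [0.211, 0.588, 0.214] pointing down, gripper open.
Joint ranges: [-2.91, 2.91], [-0.82, 2.16], [0.22, 2.67], [-1.22, 4.37], [0.12, 2.79], [-3.08, 3.08]. Speed limits (rad/s): [1.89, 1.89, 2.57, 3.01, 3.01, 3.01].

## Interface

Orientations are given as a rotation vector (axis times angle).
In Python, from plant import manip gives the robot as it stands.
- The arm moves only by the tool drive_tool, never from a script. Its argument "steps" is one flat list of numbers, 6 for each row, row after row: the shift along the world's x, y, z in m, then the turn, a rotation vector about the world's x, y, z in degrees. A call has exactly 5 rows; each row shifts and turns the commanded pose from where the row before left it; what a row does not reach is not made up. A row lasts 1/10 s, in which the tool goes at most 50 mm and 8.59 degrees, less where a joint would pass 70% of its speed; a pose out of reach is approached as far as the arm can. A call is refused whole if a number of a shift passes 0.05 or a number of a turn 8.59, either way. A call with a gripper value outside its range is refused whole. "jaw" is the opening in per cent of the stroke, from 0 (shut) to 100 (fully open), set as the call begins (left out, the last holds). The fingers move at their own pace and stop on an object; "squeeze" is the grip in N (left out, the last holds). Time passes only in rows, so rows that do not move let the fingers close, or fill a call up. It gives the time, the measured TCP pose, the force, the opening and the grip force at its end, in the units of the state.
- manip.sense(): the state, without advancing time (a new reading comes with each control period).
- manip.read_camera(name): name is "scene" or "side" or "wrist"; returns a dict with "img" (480x640x3 uint8, red, green, blue), "range_z" (480x640 float32, m along the optical axis (not along the pixel's ray), 0 where there is no reading), "fx", "fy", "cx", "cy" (pixels), "rvec" (rotation vector, rad) and "tvec" (3), from world to camera coordinates, as OpenCV has them; the wrist camera has in their place "tool_from_camera" (4x4, takes a point from camera to tool coordinates, whose origin is the TCP and whose axes are the flange's). Camera axes: x right, y down, z forward; pixel columns grow to the right and rows downward; lengths in m; the calibration is good to about 2 mm. A picture is of the moment at which its call begins: read the wrist's pose just before it.
- manip.close_job(): hands the job in; it is judged then, once.
Trained networks look in a picture, given as the dict that the camera call returned (one of the last four; its "shot" number tells which), for a name from the list of things; names that differ only in an ending like _2 or _b are one class to them, and where a whole thing is asked for, a point or a joint stands for the part that bears it (a point fixed in the world has none). Each returns a list of dicts, best first, with "score" (0 to 1); they miss things now and then, are a little off and sometimes report something else, mostly with a low value. They report only what shows in the picture. A call takes as long as a camera call.
- manip.boxes_of(picture, query): "box" ([centre column, centre row, width, height] in pixels, round what is visible of it).
- manip.place_of(picture, query): "uv" ([column, row] in pixels: a listed point, or the origin of a listed thing).
The state is a dict: "time_s": time; "joint_pos": joint angles; "qvel": joint speeds; "tau": joint torques, N m; "position": TCP position; "tcp_rot": TCP orientation; "wrist_force": force on the tool from outside, world axes, zero at the start; "wrist_torque": the same for the moment, N m; "grip_width": opening from 0.0 (shut) to 1.0 (fully open); "grasp_force": force on a finger pad.
Only numpy, scipy, OpenCV 4.12 (cv2) and the standard library are available. Lean on these libraries where they do the work, as an engineer would, in place of code of your own. Each camera call takes 0.05 s, during which the arm holds its last target. There are 200 camera calls.

## Task

Push the sprung hold-down arm of the test fixture back until it flips over and stays back, and slide the module lying on the fixture's loading plate between the guide rails, black end first, fully home against the black stop. Then tip the arm over again so that its rubber foot bears down on the module, and let go. Do not disturb the screwdriver, the jar and the heat sink lying beside the fixture.

Things in the scene. Friction and masses are not known exactly. Their poses are not given: they have to be found in the camera images.
- fixture: Fixed dark grey base plate 330 x 120 x 12 mm on the bench, carrying rails, stop and arm. Origin on the bench surface, on the centre line at the channel mouth; x = level direction in which the module is slid home, z up. Plate from x = -155 to +175 mm; its top, on which the module slides, is 12 mm above the bench and bare from x = -155 to -8 mm (the loading plate).
- mouth (a point): Mouth of the guide channel: fixture x = 0, y = 0, 12 mm above the bench. Axes as the fixture's. Two steel guide rails, 10 mm high above the plate, 8 mm thick: straight and 54 mm apart inside from fixture x = 20 to 100 mm, flaring to about 66 mm apart at x = -7 mm.
- home (a point): Centre of the foot of the black stop's face: fixture x = 100 mm, y = 0, 12 mm above the bench; axes as the fixture's. The stop is 70 mm wide, 12 mm thick, 14 mm high above the plate. module_nose comes here when the module is home.
- hinge (a point): Middle of the arm's hinge axis (along the fixture's y): fixture x = 135 mm, y = 0, 57 mm above the bench. Axes as the fixture's. It is carried by two bracket cheeks 34 mm long, outer faces 17 mm either side of the centre line, tops 67 mm above the bench.
- clamp (a joint): Angle of the hold-down arm, rad, 0 to 1.75. 0: fully down, bar sloping 0.15 below level to fixture -x (start). 0.15: bar level, foot on module. 1.75: thrown back, bar upright. Over-centre spring, neutral near 0.85: drives it down below that, back above that, and holds it there. It takes 5 to 8 N at the ball or bar end; past neutral it goes over by itself, damped, in about 1 s.
- ball (a point): Centre of the black ball, 22 mm, on the arm's handle: a 10 mm round steel stem, 75 mm from hinge to ball centre. At joint 0 it stands leaning 0.34 rad from vertical to the fixture's -x; at joint q it has turned by q towards +x, so at 1.75 it points to +x, 0.16 rad above level. Pushed towards +x it throws the arm back.
- bar_end (a point): Free end of the arm's steel bar, 94 mm from the hinge; bar 14 mm wide (y), 10 mm thick. At joint 1.75 the bar stands upright, its end 150 mm above the bench at about fixture x = 138 mm; pushed there towards -x it brings the arm down.
- foot (a point): Centre of the underside of the arm's black rubber foot, 18 mm diameter, 85 mm along the bar from the hinge, 25 mm square below its centre line. Down on the module it lies at fixture x = 50 mm, 32 mm above the bench; at 1.75 it points to -x, about 140 mm up. While down it does not yield if the module is pushed against it.
- module: Loose electronics module, a flat aluminium housing 80 x 50 x 20 mm (x, y, z), its last 12 mm at +x a black connector end 16 mm high; 0.14 to 0.28 kg. Origin at the centre of its underside, x towards the black end. Starts flat on the loading plate, black end roughly to the stop, somewhat askew and off centre. 2 mm play either side in the rails. Home: origin at fixture x = 60 mm.
- module_nose (a point): Centre of the lower edge of the module's black end face: 40 mm along +x from the module's origin. Axes as the module's.
- driver: Loose screwdriver with a yellow handle, under 220 mm long and under 35 mm high, lying beside the fixture; not to be disturbed.
- jar: Small loose screw-top jar, 40 mm diameter, 50 mm high, standing beside the fixture; origin at the centre of its underside; not to be disturbed.
- heatsink: Loose dark finned heat sink 50 x 45 x 25 mm, lying beside the fixture; origin at the centre of its underside; not to be disturbed.

How it is judged:
By the outcome, as a careful person would: the job done as asked, in the order asked, and still so for the second after the job is handed in, with the robot touching nothing.
It also fails if it takes over 72 s, if anything falls off the work surface, if the arm or the gripper's body presses on something with over 40 N, if the wrist force passes 120 N, or if a joint passes its speed limit or range.

## Working session

There is one attempt and no reset: what is moved stays moved. The work goes in short steps, Python scripts to look and compute and a tool call to move; the robot and the scene stay as the last step left them, time stands still between calls to the robot, and variables do not carry over. Pictures are saved under pics/ and viewed, at most 10 in all, crops included, and the job is handed in when it is done.

Besides the shell and the picture viewer there is one more tool, called after "Request:" as name(argument=value, ...) on one line, values as JSON. drive_tool: Moves the arm, as the interface text tells. Its arguments: {"type":"object","properties":{"steps":{"type":"array"},"jaw":{"type":"number"},"squeeze":{"type":"number"}},"required":["steps"]}

```bash
ls; mkdir -p pics; cat > h.py <<'E'
import numpy as np, cv2
from plant import manip
def cam(n):
    s=manip.sense(); p=manip.read_camera(n)
    if n=="wrist":
        T=np.eye(4);T[:3,:3]=cv2.Rodrigues(np.array(s["tcp_rot"],float))[0];T[:3,3]=s["position"]
        p["W"]=T@np.array(p["tool_from_camera"])
    else:
        R=cv2.Rodrigues(np.array(p["rvec"],float))[0];W=np.eye(4);W[:3,:3]=R.T;W[:3,3]=-R.T@np.array(p["tvec"],float).ravel();p["W"]=W
    return p
def ray(p,uv):
    d=np.array([(uv[0]-p["cx"])/p["fx"],(uv[1]-p["cy"])/p["fy"],1]);return p["W"][:3,3],p["W"][:3,:3]@d
def atz(p,uv,z):
    o,d=ray(p,uv);return o+d*(z-o[2])/d[2]
def atdepth(p,uv):
    o,d=ray(p,uv);u,v=int(round(uv[0])),int(round(uv[1]));w=p["range_z"][max(v-1,0):v+2,max(u-1,0):u+2];w=w[w>0]
    return o+d*np.median(w) if len(w) else None
def tri(a,b):
    A=np.zeros((3,3));y=np.zeros(3)
    for p,uv in (a,b):
        o,d=ray(p,uv);d=d/np.linalg.norm(d);M=np.eye(3)-np.outer(d,d);A+=M;y+=M@o
    return np.linalg.solve(A,y)
def save(p,n): cv2.imwrite("pics/"+n,p["img"][:,:,::-1])
E
python3 - <<'E'
from h import *
np.set_printoptions(precision=4,suppress=True)
s=manip.sense();print(s["position"],s["tcp_rot"],s["time_s"],s["wrist_force"])
P={}
for n in("scene","side"):
    p=cam(n);save(p,n+"0.png");P[n]=p;print(n,p["W"][:3,3])
    for q in("ball","bar_end","foot","hinge","module","module_nose","mouth","home","fixture","driver","jar","heatsink"):
        r=manip.place_of(p,q)
        for x in r[:1]:print(q,np.round(x["uv"],1),round(x["score"],2),atdepth(p,x["uv"]));P[n,q]=x["uv"]
for k in list(P):
    if k[0]=="scene" and ("side",k[1]) in P: print("tri",k[1],tri((P["scene"],P[k]),(P["side"],P["side",k[1]])))
E
```

```text
pics
[0.2105 0.5881 0.2133] [-0.5373 -3.095   0.0018] 0.0 [ 0.7116  0.4603 -0.1239]
scene [1.0723 0.264  0.5175]
ball [376.5 190.9] 0.72 [0.4565 0.0417 0.1324]
bar_end [332.8 233.2] 0.74 [ 0.4479 -0.0364  0.0216]
foot [342.  246.4] 0.67 [ 0.4776 -0.0047  0.0236]
hinge [388.9 231. ] 0.94 [0.456  0.0673 0.0644]
module [267.  251.3] 0.69 [ 0.5522 -0.1053  0.0298]
mouth [306.2 247.4] 0.81 [ 0.4915 -0.0658  0.0101]
home [370.8 251.6] 0.91 [0.4714 0.0447 0.0254]
fixture [308.8 253.4] 0.94 [ 0.5033 -0.0544  0.0092]
driver [351.3 312.2] 0.59 [0.5979 0.0671 0.0085]
jar [383.2 217.3] 0.63 [0.4463 0.0526 0.0807]
heatsink [285.2 213. ] 0.55 [ 0.4238 -0.1473  0.0171]
side [0.2159 0.3711 0.5321]
ball [370.  279.2] 0.61 [0.4452 0.0434 0.1378]
bar_end [380.4 297.5] 0.73 [ 0.468  -0.0138  0.0508]
foot [373.9 316.2] 0.94 [0.4533 0.0171 0.055 ]
hinge [358.  345.9] 0.65 [0.4356 0.0664 0.0631]
module [386.6 249.4] 0.97 [ 0.5251 -0.1018  0.0336]
module_nose [387.  269.5] 0.57 [ 0.5122 -0.0888  0.0143]
mouth [385.5 287.9] 0.94 [ 0.4934 -0.0617  0.0131]
home [379.3 296.1] 0.65 [ 0.4708 -0.0155  0.0498]
fixture [491.9 286.4] 0.74 [ 0.3945 -0.155   0.0171]
driver [262.5 309.6] 0.92 [0.5861 0.0668 0.0038]
heatsink [487.4 286.8] 0.77 [ 0.3962 -0.1444  0.0229]
tri ball [0.4498 0.0382 0.1292]
tri bar_end [ 0.4733 -0.0232  0.041 ]
tri foot [ 0.4711 -0.0085  0.0188]
tri hinge [0.44   0.0614 0.0533]
tri module [ 0.536  -0.1175  0.0154]
tri mouth [ 0.4942 -0.0637  0.0119]
tri home [0.469  0.0204 0.0453]
tri fixture [ 0.4099 -0.1368 -0.0328]
tri driver [ 0.5893  0.0638 -0.0008]
tri heatsink [ 0.403  -0.1618  0.0027]
```

View pics/scene0.png

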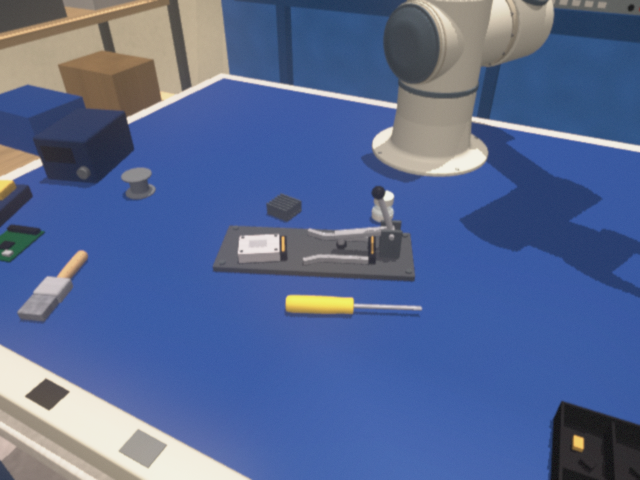

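View pics/side0.png

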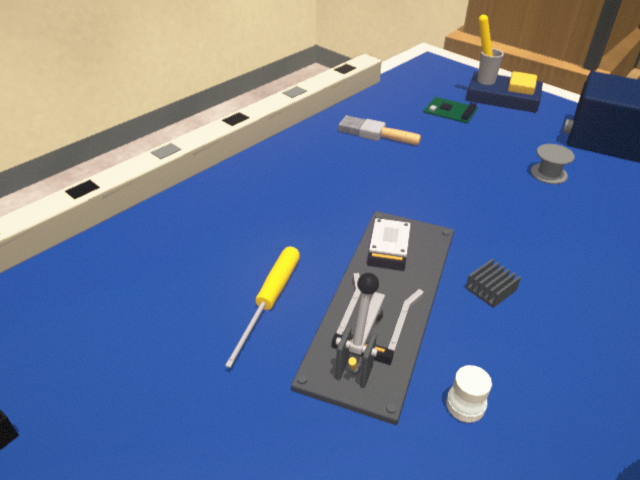

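The fixture's stop end is at lower centre in the side view, with the ball at about (369,283) and the module at about (390,240). The jar (468,393) and heat sink (492,283) are on the robot side, and the driver is on the far side. Next I fit the plate pose.

```bash
cat >> h.py <<'E'
def fitrig(F,Wp):
    F=np.array(F);Wp=np.array(Wp);a=F-F.mean(0);b=Wp-Wp.mean(0)
    th=np.arctan2((a[:,0]*b[:,1]-a[:,1]*b[:,0]).sum(),(a*b).sum());c,s=np.cos(th),np.sin(th);R=np.array([[c,-s],[s,c]])
    t=Wp.mean(0)-R@F.mean(0);return th,t,(Wp-(F@R.T+t))
E
python3 - <<'E'
from h import *
np.set_printoptions(precision=4,suppress=True)
F=[[-.155,-.06],[-.155,.06],[.175,.06],[.175,-.06]]
C={"side":[(376,214),(453,231),(397,411),(297,390)],"scene":[(216,270),(228,228),(412,231),(413,277)]}
z=[.012]*4
for n in C:
    p=cam(n);W=[atz(p,u,.012)[:2] for u in C[n]];th,t,r=fitrig(F,W);print(n,np.degrees(th),t,"\n",r)
print(cam("wrist")["W"], cam("wrist")["tool_from_camera"])
E
```

```text
side 113.30884719712311 [ 0.4881 -0.0592] 
 [[-0.006   0.0038]
 [-0.0004  0.0049]
 [ 0.0116 -0.0074]
 [-0.0052 -0.0012]]
scene 114.14552042234328 [ 0.4967 -0.0541] 
 [[-0.0027  0.005 ]
 [ 0.001   0.0012]
 [-0.0043  0.0005]
 [ 0.0059 -0.0067]]
[[ 0.3364  0.9044  0.2624  0.1354]
 [ 0.9417 -0.323  -0.0941  0.6142]
 [-0.0004  0.2787 -0.9604  0.3843]
 [ 0.      0.      0.      1.    ]] [[ 0.0007 -0.9604 -0.2787  0.0795]
 [ 1.      0.0008 -0.0001 -0.0011]
 [ 0.0003 -0.2787  0.9604 -0.1704]
 [ 0.      0.      0.      1.    ]]
```

Request:
drive_tool(steps=[0.018,-0.041,0.006,0,0,-3.1,0.018,-0.041,0.006,0,0,-3.1,0.018,-0.041,0.006,0,0,-3.1,0.018,-0.041,0.006,0,0,-3.1,0.018,-0.041,0.006,0,0,-3.1], jaw=20)

```text
time_s: 2.0
position: [0.301, 0.3818, 0.2442]
tcp_rot: [0.953, 2.993, 0.0]
wrist_force: [1.3, 0.4, 1.1]
grip_width: 0.593
grasp_force: 0.0
```

Request:
drive_tool(steps=[0.018,-0.041,0.006,0,0,-3.1,0.018,-0.041,0.006,0,0,-3.1,0.018,-0.041,0.006,0,0,-3.1,0.018,-0.041,0.006,0,0,-3.1,0.018,-0.041,0.006,0,0,-3.1])

```text
time_s: 2.5
position: [0.3911, 0.1767, 0.2744]
tcp_rot: [1.348, 2.837, 0.001]
wrist_force: [1.2, 0.1, -0.4]
grip_width: 0.202
grasp_force: 0.0
```

Request:
drive_tool(steps=[0.018,-0.041,0.006,0,0,-3.1,0.018,-0.041,0.006,0,0,-3.1,0.018,-0.041,0.006,0,0,-3.1,0.018,-0.041,0.006,0,0,-3.1,0.018,-0.041,0.006,0,0,-3.1])

```text
time_s: 3.0
position: [0.4811, -0.0285, 0.3044]
tcp_rot: [1.719, 2.629, 0.0]
wrist_force: [-0.1, 1.0, -0.0]
grip_width: 0.2
grasp_force: 0.0
```

```bash
python3 - <<'E'
from h import *
np.set_printoptions(precision=4,suppress=True)
p=cam("wrist");s=manip.sense();print(s["position"],s["tcp_rot"],s["time_s"],s["wrist_force"],s["grip_width"])
print(p["W"]);save(p,"w1.png")
for q in("ball","bar_end","foot","hinge","module","module_nose","mouth","home"):
    for x in manip.place_of(p,q)[:1]:print(q,np.round(x["uv"],1),round(x["score"],2),atdepth(p,x["uv"]))
E
```

```text
[ 0.4841 -0.0337  0.3051] [ 1.724   2.6215 -0.0012] 3.05 [ 1.9591 -5.0124  0.7384] 0.20083887814935636
[[ 0.9157  0.386   0.1121  0.4485]
 [ 0.402  -0.8792 -0.2559  0.043 ]
 [-0.0002  0.2793 -0.9602  0.4747]
 [ 0.      0.      0.      1.    ]]
ball [320.  130.5] 0.87 [0.4457 0.0392 0.1376]
bar_end [319.4 186.5] 0.94 [ 0.4704 -0.022   0.0475]
foot [324.8 174.9] 0.81 [ 0.4706 -0.0064  0.0493]
hinge [320.2 106.1] 0.76 [0.4353 0.0617 0.0708]
module [330.9 269.8] 0.92 [ 0.5302 -0.1216  0.0314]
module_nose [330.4 241.2] 0.6 [ 0.5159 -0.0903  0.0126]
mouth [321.3 212.1] 0.79 [ 0.4883 -0.0583  0.0108]
home [320.9 136.1] 0.79 [0.4485 0.035  0.1373]
```

View pics/w1.png

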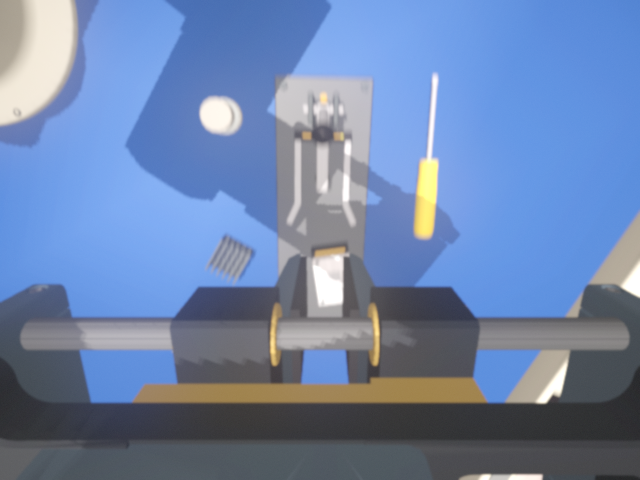

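The wrist picture shows the plate's stop-end corners at (276,77) and (372,77), the ball at (322,132), the bar end at (322,190), and the module at (330,275) under the fingers. I re-shoot it settled and fit the pose.

```bash
python3 - <<'E'
from h import *
np.set_printoptions(precision=4,suppress=True)
p=cam("wrist");s=manip.sense();print(s["position"],s["tcp_rot"],s["wrist_force"])
p=cam("wrist");print(p["W"][:3,3]);save(p,"w2.png")
L={}
for q in("ball","bar_end","foot","hinge","module","module_nose","mouth"):
    for x in manip.place_of(p,q)[:1]:L[q]=x["uv"]
H=dict(ball=.128,bar_end=.043,hinge=.057,mouth=.012,module=.012,module_nose=.012)
FX=dict(ball=.110,bar_end=.042,hinge=.135,mouth=0)
for q in L:
    if q in H: print(q,np.round(L[q],1),atz(p,L[q],H[q]))
c=[(276,77),(372,77)]
W=[atz(p,u,.012)[:2] for u in c];print("corners",W,np.linalg.norm(W[0]-W[1]))
k=[q for q in FX if q in L]
print(fitrig([[FX[q],0] for q in k]+[[.175,.06],[.175,-.06]],[atz(p,L[q],H[q])[:2] for q in k]+W))
o=p["img"][60:300,240:400];cv2.imwrite("pics/w2c.png",cv2.resize(o,None,fx=2.5*2/2.5*1.25,fy=2.5,interpolation=cv2.INTER_CUBIC)[:,:,::-1] if 0 else cv2.resize(o,(400*1,600),interpolation=cv2.INTER_CUBIC)[:,:,::-1])
E
```

```text
[ 0.4804 -0.0257  0.3039] [-1.7134 -2.6331 -0.    ] [0.2361 0.6225 0.0311]
[0.4476 0.0457 0.4743]
ball [319.7 136.5] [0.4465 0.0367 0.128 ]
bar_end [322.4 186.3] [ 0.4729 -0.0181  0.043 ]
hinge [322.1 109.6] [0.4371 0.0624 0.057 ]
module [334.  272.4] [ 0.5388 -0.1273  0.012 ]
module_nose [328.3 244. ] [ 0.5143 -0.0922  0.012 ]
mouth [320.7 213.7] [ 0.4876 -0.0573  0.012 ]
corners [array([0.3701, 0.0757]), array([0.4759, 0.1227])] 0.1157727162711144
(np.float64(1.971983434884245), array([ 0.4898, -0.0607]), array([[-0.0003, -0.0039],
       [-0.0005,  0.004 ],
       [-0.    , -0.0011],
       [-0.0022,  0.0034],
       [ 0.0038, -0.0012],
       [-0.0008, -0.0011]]))
```

View pics/w2c.png

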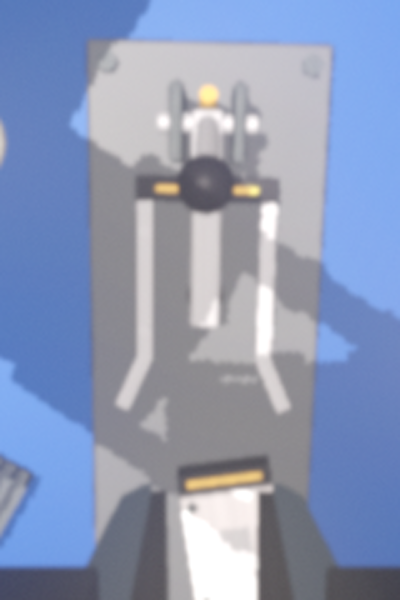

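The crop shows the rails' inner edges at columns 153 and 259, the stop spanning 135–279 at row ~188, and the module's front edge from (178,468) to (270,456), so it is yawed about 7° CCW. I use these for the centre line and the module.

```bash
python3 - <<'E'
from h import *
np.set_printoptions(precision=4,suppress=True)
p=cam("wrist")
f=lambda c,r,z: atz(p,(240+c/2.5,60+r/2.5),z)[:2]
for n,a,b,z in [("plate end",(87,40),(331,45),.012),("plate r300",(92,300),(321,300),.012),("plate r450",(94,450),(313,450),.012),("rail",(153,230),(261,230),.022),("rail",(153,340),(258,340),.022),("stop",(135,190),(279,190),.026),("nose",(178,467),(271,456),.028)]:
    A,B=f(*a,z),f(*b,z);print(n,A,B,"mid",(A+B)/2,"w",np.linalg.norm(A-B),"ang",np.degrees(np.arctan2(*(A-B)[::-1])))
th=np.radians(113.1);R=np.array([[np.cos(th),-np.sin(th)],[np.sin(th),np.cos(th)]])
for n,u,z in [("railstart",(204,359),.022)]: print(n,f(*u,z))
E
```

```text
plate end [0.3688 0.0755] [0.4773 0.121 ] mid [0.4231 0.0983] w 0.11771387831070902 ang -157.2419772599496
plate r300 [ 0.4174 -0.04  ] [0.5266 0.0083] mid [ 0.472  -0.0159] w 0.11941486464675702 ang -156.14529983836297
plate r450 [ 0.4487 -0.1159] [ 0.5584 -0.0674] mid [ 0.5036 -0.0917] w 0.11986194780870058 ang -156.13798172899246
rail [0.433  0.0066] [0.4823 0.0284] mid [0.4576 0.0175] w 0.053911339374891676 ang -156.14848349034102
rail [ 0.4545 -0.0447] [ 0.5041 -0.0227] mid [ 0.4793 -0.0337] w 0.05425247321277747 ang -156.14341679534715
stop [0.4176 0.021 ] [0.482  0.0495] mid [0.4498 0.0352] w 0.07037875537424566 ang -156.15024181973152
nose [ 0.4931 -0.1011] [ 0.5357 -0.0755] mid [ 0.5144 -0.0883] w 0.04968108287862615 ang -149.03242467599154
railstart [ 0.4826 -0.0431]
```

Request:
drive_tool(steps=[-0.004,0.006,-0.048,0,0,-0.2,-0.004,0.006,-0.048,0,0,-0.2,-0.004,0.006,-0.048,0,0,-0.2,-0.003,0.006,-0.048,0,0,-0.3,0,0,0,0,0,0], jaw=0)

```text
time_s: 4.45
position: [0.4621, -0.0018, 0.1079]
tcp_rot: [-1.731, -2.612, 0.006]
wrist_force: [0.7, 0.0, 1.2]
grip_width: 0.005
grasp_force: 0.0
```

Request:
drive_tool(steps=[0,0,0,0,0,0,-0.0035,0.0085,0,0,0,0,-0.0045,0.0105,0,0,0,0,-0.0045,0.0105,0,0,0,0,-0.0045,0.0105,0,0,0,0])

```text
time_s: 4.95
position: [0.4505, 0.0375, 0.1141]
tcp_rot: [1.732, 2.614, 0.003]
wrist_force: [3.0, -10.7, 9.8]
grip_width: 0.004
grasp_force: 5.9
```

Request:
drive_tool(steps=[-0.004,0.009,0,0,0,0,-0.004,0.009,0,0,0,0,-0.004,0.009,0,0,0,0,-0.004,0.009,0,0,0,0,-0.004,0.009,0,0,0,0])

```text
time_s: 5.45
position: [0.4292, 0.0833, 0.1132]
tcp_rot: [1.734, 2.617, 0.002]
wrist_force: [0.5, -0.4, -0.5]
grip_width: 0.007
grasp_force: 0.4
```

Request:
drive_tool(steps=[-0.002,0.004,0.04,0,0,0,0,0,0.05,0,0,0,0,0,0.05,0,0,0,0,0,0.05,0,0,0,0,0,0,0,0,0])

```text
time_s: 5.95
position: [0.4288, 0.0873, 0.3089]
tcp_rot: [1.731, 2.611, 0.011]
wrist_force: [0.5, 0.5, -0.8]
grip_width: 0.006
grasp_force: 0.0
```

```bash
python3 - <<'E'
from h import *
import time
cam("side");cam("side");cam("side");cam("side")
for i in range(6):p=cam("side")
s=manip.sense();print(s["position"],s["time_s"],s["wrist_force"])
save(p,"s2.png")
for q in("ball","bar_end","module"):
    for x in manip.place_of(p,q)[:1]:print(q,x,atdepth(p,x["uv"]))
cv2.imwrite("pics/s2c.png",cv2.resize(p["img"][200:420,230:530],(750,550))[:,:,::-1])
E
```

```text
[0.42640264 0.08644521 0.30131334] 6.45 [-0.19943783  0.00398396 -0.41216914]
ball {'uv': [332.7, 397.2], 'score': 0.76} [0.40739831 0.1378616  0.07763213]
bar_end {'uv': [361.4, 286.9], 'score': 0.85} [0.43620643 0.06892522 0.15216237]
module {'uv': [382.6, 249.8], 'score': 0.82} [ 0.52914104 -0.098527    0.03252172]
```

View pics/s2c.png

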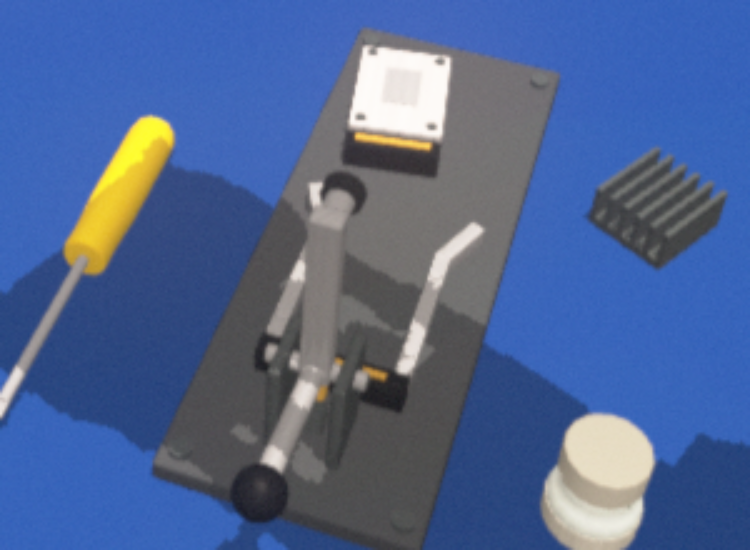

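The arm stands thrown back, with the ball at the lower left (258,490) and the bar upright. Nothing beside the fixture has moved. I compute the module's corners from this crop.

```bash
python3 - <<'E'
from h import *
np.set_printoptions(precision=4,suppress=True)
p=cam("side");O=np.array([.491,-.062]);th=np.radians(113);R=np.array([[np.cos(th),-np.sin(th)],[np.sin(th),np.cos(th)]])
g=p["img"].astype(int);m=((g.min(2)>150)).astype(np.uint8);m[:215]=0;m[262:]=0;m[:,:365]=0;m[:,415:]=0
n,l,st,_=cv2.connectedComponentsWithStats(m);i=1+np.argmax(st[1:,4]);ys,xs=np.where(l==i)
P=np.array([(atz(p,(x,y),.032)[:2]-O)@R for x,y in zip(xs,ys)])
r=cv2.minAreaRect((P*1000).astype(np.float32));print(r,len(P),cv2.boxPoints(r))
print([(atz(p,(230+c/2.5,200+q/2.5),.032)[:2]-O)@R for c,q in [(365,45),(452,58),(442,135),(348,127)]])
print([(atz(p,(230+c/2.5,200+q/2.5),.028)[:2]-O)@R for c,q in [(440,150),(346,143)]])
E
```

```text
((-80.24625396728516, -18.72949981689453), (72.15469360351562, 50.667396545410156), 8.705820083618164) 1243 [[-119.7425    0.8516]
 [-112.0734  -49.232 ]
 [ -40.75    -38.3106]
 [ -48.4191   11.773 ]]
[array([-0.1112, -0.0474]), array([-0.1176,  0.0015]), array([-0.0525,  0.0111]), array([-0.0408, -0.0371])]
[array([-0.0451,  0.0122]), array([-0.0327, -0.0355])]
```

Request:
drive_tool(steps=[0.02,-0.038,0,0,0,1.3,0.02,-0.038,0,0,0,1.3,0.02,-0.038,0,0,0,1.3,0.02,-0.038,0,0,0,1.3,0.02,-0.038,-0.02,0,0,1.2], jaw=90, squeeze=8)

```text
time_s: 7.15
position: [0.5285, -0.1058, 0.2836]
tcp_rot: [1.584, 2.708, 0.002]
wrist_force: [1.7, -0.3, -0.1]
grip_width: 0.413
grasp_force: 0.0
```

Request:
drive_tool(steps=[0.0193,-0.0372,-0.02,0,0,1.2,0,0,-0.05,0,0,0,0,0,-0.05,0,0,0,0,0,-0.05,0,0,0,0,0,-0.03,0,0,0])

```text
time_s: 7.65
position: [0.5443, -0.1404, 0.0785]
tcp_rot: [-1.558, -2.724, 0.001]
wrist_force: [0.4, -0.6, 0.3]
grip_width: 0.847
grasp_force: 0.0
```

```bash
python3 - <<'E'
from h import *
np.set_printoptions(precision=4,suppress=True)
p=cam("wrist");p=cam("wrist");s=manip.sense();print(s["position"],s["tcp_rot"],s["time_s"],s["wrist_force"],s["grip_width"])
save(p,"w3.png")
E
```

```text
[ 0.5436 -0.14    0.0783] [-1.5558 -2.7214  0.0017] 7.75 [0.3833 0.4779 1.5088] 0.8951233313154017
```

View pics/w3.png

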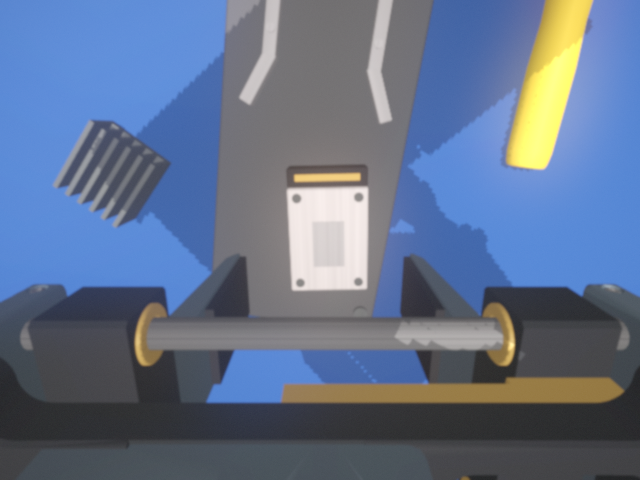

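The module is square between the fingers: its corners are at (288,168), (367,166), (367,290) and (291,290). I descend and grip lightly.

Request:
drive_tool(steps=[0.001,0,-0.027,0,0,0,0,0,-0.026,0,0,0,0,0,0,0,0,0,0,0,0,0,0,0,0,0,0,0,0,0])

```text
time_s: 8.25
position: [0.5481, -0.1412, 0.0309]
tcp_rot: [1.558, 2.725, 0.001]
wrist_force: [0.9, -0.0, -0.3]
grip_width: 0.897
grasp_force: 0.0
```

Request:
drive_tool(steps=[0,0,0,0,0,0,0,0,0,0,0,0,0,0,0,0,0,0,0,0,0,0,0,0,0,0,0,0,0,0], jaw=40, squeeze=10)

```text
time_s: 8.75
position: [0.547, -0.1408, 0.029]
tcp_rot: [1.559, 2.728, -0.0]
wrist_force: [-1.3, -0.4, 3.5]
grip_width: 0.548
grasp_force: 9.9
```

Request:
drive_tool(steps=[0,0,0,0,0,0,0,0,0,0,0,0,0,0,0,0,0,0,0,0,0,0,0,0,0,0,0,0,0,0])

```text
time_s: 9.25
position: [0.5469, -0.1408, 0.029]
tcp_rot: [-1.559, -2.728, 0.0]
wrist_force: [-1.7, -0.3, 5.7]
grip_width: 0.545
grasp_force: 9.9
```

Request:
drive_tool(steps=[-0.005,0.001,0,0,0,-1.5,-0.005,0.001,0,0,0,-1.5,-0.005,0.001,0,0,0,-1.5,-0.005,0.001,0,0,0,-1.5,-0.005,0.001,0,0,0,-1.6])

```text
time_s: 9.75
position: [0.5218, -0.1358, 0.029]
tcp_rot: [1.739, 2.616, 0.0]
wrist_force: [4.8, -1.2, 2.9]
grip_width: 0.547
grasp_force: 9.9
```

```bash
python3 - <<'E'
from h import *
np.set_printoptions(precision=4,suppress=True)
p=cam("wrist");p=cam("wrist");s=manip.sense();print(s["position"],s["tcp_rot"],s["time_s"],s["wrist_force"],s["grip_width"])
v=np.array(s["tcp_rot"]);print(2*np.degrees(np.arctan(v[1]/v[0])))
O=np.array([.491,-.062]);th=np.radians(113);R=np.array([[np.cos(th),-np.sin(th)],[np.sin(th),np.cos(th)]])
print("tcp fix",(np.array(s["position"])[:2]-O)@R)
save(p,"w4.png")
E
```

```text
[ 0.521  -0.1356  0.029 ] [-1.7385 -2.6158  0.0004] 9.85 [-0.0628 -2.0844  7.4503] 0.5443954475985132
112.7837017368127
tcp fix [-0.0794  0.0012]
```

View pics/w4.png

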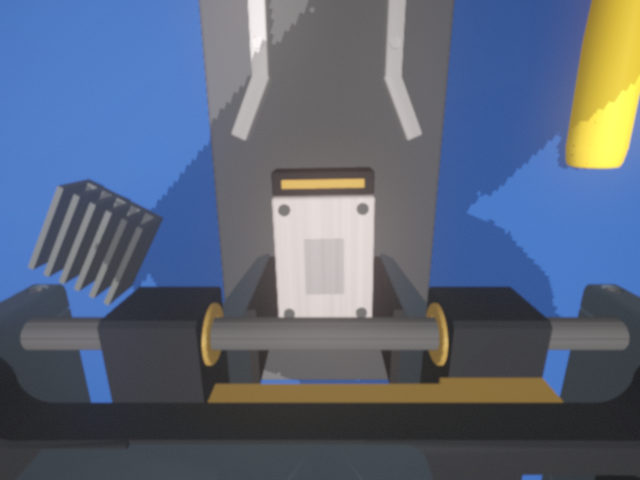

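The module is aligned, with its nose spanning columns 272–374 (mid 323.5) against rail mids at 326. I correct about 1 mm and slide it in.

Request:
drive_tool(steps=[-0.003,0.009,0,0,0,0,-0.004,0.009,0,0,0,0,-0.004,0.0095,0,0,0,0,-0.004,0.0095,0,0,0,0,-0.0038,0.0095,0,0,0,0])

```text
time_s: 10.35
position: [0.5027, -0.0888, 0.029]
tcp_rot: [1.737, 2.618, -0.0]
wrist_force: [1.6, -4.7, 4.9]
grip_width: 0.55
grasp_force: 9.9
```

Request:
drive_tool(steps=[-0.004,0.0092,0,0,0,0,-0.004,0.0092,0,0,0,0,-0.0038,0.0092,0,0,0,0,0,0,0,0,0,0,0,0,0,0,0,0])

```text
time_s: 10.85
position: [0.4902, -0.0604, 0.0289]
tcp_rot: [-1.736, -2.616, -0.0]
wrist_force: [-0.2, 7.9, 10.2]
grip_width: 0.546
grasp_force: 10.0
```

```bash
python3 - <<'E'
from h import *
np.set_printoptions(precision=4,suppress=True)
p=cam("wrist");s=manip.sense();print(s["position"],s["tcp_rot"],s["time_s"],s["wrist_force"],s["grip_width"])
O=np.array([.491,-.062]);th=np.radians(113);R=np.array([[np.cos(th),-np.sin(th)],[np.sin(th),np.cos(th)]])
print("tcp fix",(np.array(s["position"])[:2]-O)@R)
save(p,"w5.png")
E
```

```text
[ 0.4902 -0.0604  0.0289] [-1.7356 -2.6163 -0.0002] 10.9 [ 0.3028  7.7891 10.4877] 0.5481969191001649
tcp fix [0.0018 0.0001]
```

View pics/w5.png

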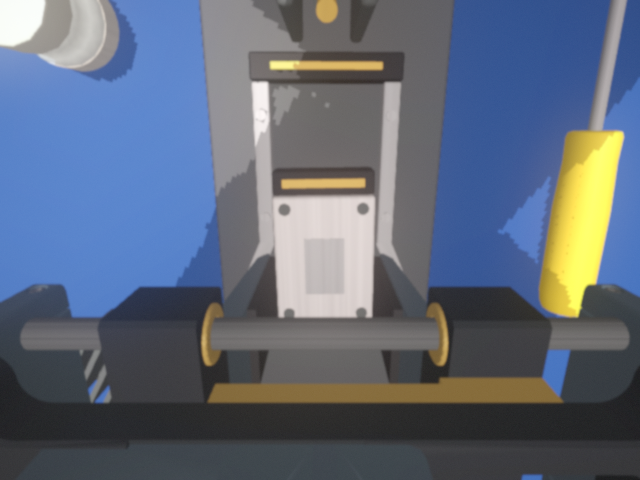

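Request:
drive_tool(steps=[0,0,0,0,0,0,0,0,0,0,0,0,0,0,0,0,0,0,0,0,0.025,0,0,0,0,0,0.02,0,0,0], jaw=68)

```text
time_s: 11.4
position: [0.4908, -0.0615, 0.0742]
tcp_rot: [-1.736, -2.617, 0.001]
wrist_force: [-0.5, -0.3, -0.7]
grip_width: 0.679
grasp_force: 0.0
```

Request:
drive_tool(steps=[0.007,-0.0165,0,0,0,0,0.007,-0.0165,0,0,0,0,0.007,-0.0165,0,0,0,0,0,0,0,0,0,0,0,0,0,0,0,0], jaw=20)

```text
time_s: 11.9
position: [0.512, -0.1118, 0.0731]
tcp_rot: [-1.737, -2.616, 0.0]
wrist_force: [-0.5, 0.3, -0.5]
grip_width: 0.272
grasp_force: 0.0
```

```bash
cat > st.py <<'E'
from h import *
np.set_printoptions(precision=4,suppress=True)
O=np.array([.491,-.062]);th=np.radians(113);R=np.array([[np.cos(th),-np.sin(th)],[np.sin(th),np.cos(th)]])
s=manip.sense();print(np.array(s["position"]),s["time_s"],np.array(s["wrist_force"]),s["grip_width"],"fix",(np.array(s["position"])[:2]-O)@R,2*np.degrees(np.arctan(s["tcp_rot"][1]/s["tcp_rot"][0])))
E
python3 st.py
```

```text
[ 0.512  -0.1118  0.0731] 11.9 [-0.5067  0.2809 -0.4868] 0.2720580816699666 fix [-0.054   0.0001] 112.81610593222725
```

Request:
drive_tool(steps=[0,0,-0.027,0,0,0,0,0,-0.026,0,0,0,0,0,0,0,0,0,-0.003,0.007,0,0,0,0,-0.003,0.007,0,0,0,0])

```text
time_s: 12.4
position: [0.5064, -0.0966, 0.0218]
tcp_rot: [1.736, 2.618, 0.0]
wrist_force: [-0.9, 0.4, -0.8]
grip_width: 0.2
grasp_force: 0.0
```

Request:
drive_tool(steps=[-0.003,0.007,0,0,0,0,-0.003,0.007,0,0,0,0,-0.003,0.007,0,0,0,0,-0.003,0.007,0,0,0,0,-0.002,0.005,0,0,0,0])

```text
time_s: 12.9
position: [0.4922, -0.0635, 0.0211]
tcp_rot: [1.736, 2.618, 0.0]
wrist_force: [0.9, -2.5, 2.5]
grip_width: 0.199
grasp_force: 1.6
```

```bash
python3 st.py
```

```text
[ 0.4922 -0.0635  0.0211] 12.9 [ 0.894  -2.4792  2.4659] 0.19936794443361447 fix [-0.0019 -0.0005] 112.9183116905346
```

Request:
drive_tool(steps=[-0.001,0.002,0,0,0,0,-0.001,0.002,0,0,0,0,-0.001,0.002,0,0,0,0,0,0,0,0,0,0,0,0,0,0,0,0])

```text
time_s: 13.4
position: [0.4893, -0.0581, 0.0208]
tcp_rot: [-1.736, -2.618, -0.0]
wrist_force: [2.3, -0.7, 0.7]
grip_width: 0.199
grasp_force: 1.0
```

```bash
python3 st.py
```

```text
[ 0.4893 -0.0581  0.0208] 13.4 [ 2.308  -0.7485  0.666 ] 0.19922446956967085 fix [0.0042 0.    ] 112.88949652723498
```

Request:
drive_tool(steps=[-0.001,0.002,0,0,0,0,-0.001,0.002,0,0,0,0,0,0.001,0,0,0,0,0,0,0,0,0,0,0,0,0,0,0,0])

```text
time_s: 13.9
position: [0.4908, -0.0571, 0.0217]
tcp_rot: [1.729, 2.613, -0.002]
wrist_force: [4.4, -45.4, 2.4]
grip_width: 0.202
grasp_force: 22.0
```

```bash
cat >> st.py <<'E'
p=cam("wrist");save(p,"w%d.png"%(s["time_s"]*100));cv2.imwrite("pics/c%d.png"%(s["time_s"]*100),cv2.resize(p["img"][:330,200:460],(520,660))[:600,:,::-1])
E
python3 st.py; ls pics
```

```text
[ 0.4908 -0.0571  0.0217] 13.9 [  4.3791 -45.3653   2.4393] 0.20188874456820874 fix [ 0.0046 -0.0017] 112.99985652009995
c1390.png
s2.png
s2c.png
scene0.png
side0.png
w1.png
w1390.png
w2.png
w2c.png
w3.png
w4.png
w5.png
```

Force rose to 45 N at the expected position, so the module is home. I back off and look.

Request:
drive_tool(steps=[0.002,-0.004,0,0,0,0,0.003,-0.008,0,0,0,0,0.005,-0.012,0,0,0,0,0,0,0.04,0,0,0,0,0,0.05,0,0,0])

```text
time_s: 14.45
position: [0.4961, -0.0775, 0.1103]
tcp_rot: [-1.734, -2.614, 0.002]
wrist_force: [-0.0, 0.3, 0.3]
grip_width: 0.199
grasp_force: 0.0
```

```bash
python3 st.py; ls pics
```

```text
[ 0.4961 -0.0775  0.1103] 14.45 [-0.017   0.2634  0.2632] 0.19877082162303578 fix [-0.0163  0.0014] 112.8623305656094
c1390.png
c1445.png
s2.png
s2c.png
scene0.png
side0.png
w1.png
w1390.png
w1445.png
w2.png
w2c.png
w3.png
w4.png
w5.png
```

```bash
cp pics/c14*.png pics/home.png
```

```text
(no output)
```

View pics/home.png

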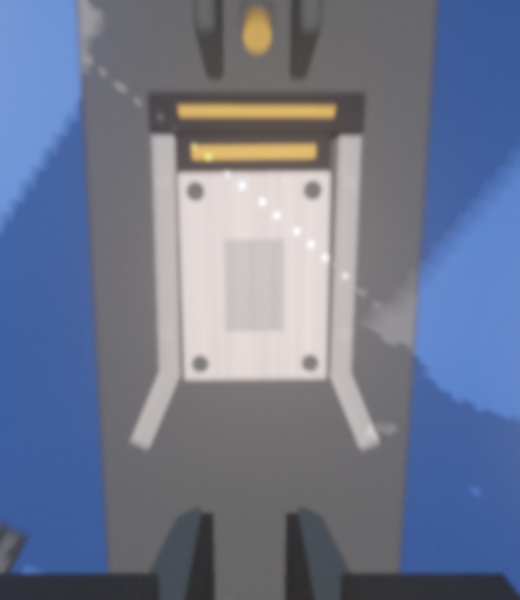

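The module is tight against the stop, with no gap at row ~133, and square in the rails. I move over to the far side of the upright bar.

Request:
drive_tool(steps=[0,0,0.05,0,0,0,0,0,0.05,0,0,0,0,0,0.05,0,0,0,-0.0152,0.0366,0,0,0,0,-0.0152,0.0366,0,0,0,0], jaw=0)

```text
time_s: 15.0
position: [0.4675, -0.0041, 0.2623]
tcp_rot: [1.738, 2.614, 0.002]
wrist_force: [-0.3, 0.9, -0.6]
grip_width: 0.006
grasp_force: 0.0
```

Request:
drive_tool(steps=[-0.0152,0.0366,0,0,0,0,-0.0152,0.0366,0,0,0,0,-0.0152,0.0366,0,0,0,0,0,0,-0.04,0,0,0,0,0,-0.04,0,0,0])

```text
time_s: 15.5
position: [0.4218, 0.1067, 0.1808]
tcp_rot: [1.732, 2.619, 0.003]
wrist_force: [0.7, -0.5, -1.5]
grip_width: 0.003
grasp_force: 0.0
```

```bash
python3 st.py
```

```text
[0.4218 0.1067 0.1808] 15.5 [ 0.7137 -0.4885 -1.4805] 0.0025613433059476646 fix [ 0.1824 -0.0022] 113.03821806426676
```

Request:
drive_tool(steps=[0,0,-0.048,0,0,0,0,0,0,0,0,0,0.0045,-0.011,0,0,0,0,0.0045,-0.011,0,0,0,0,0.0045,-0.01,0,0,0,0])

```text
time_s: 16.05
position: [0.4356, 0.073, 0.1348]
tcp_rot: [1.737, 2.617, 0.002]
wrist_force: [-4.1, 7.7, -4.0]
grip_width: 0.005
grasp_force: 4.1
```

```bash
python3 st.py
```

```text
[0.4356 0.073  0.1348] 16.05 [-4.1477  7.7201 -4.0308] 0.004520275775690972 fix [ 0.146  -0.0018] 112.86190846007685
```

Request:
drive_tool(steps=[0.004,-0.0092,-0.001,0,0,0,0.004,-0.0092,-0.003,0,0,0,0.004,-0.0092,-0.005,0,0,0,0.004,-0.0092,-0.005,0,0,0,0.003,-0.0075,-0.007,0,0,0])

```text
time_s: 16.6
position: [0.4547, 0.0285, 0.1133]
tcp_rot: [1.736, 2.616, 0.002]
wrist_force: [-1.5, 1.4, 0.9]
grip_width: 0.006
grasp_force: 1.1
```

```bash
python3 st.py
```

```text
[0.4547 0.0285 0.1133] 16.6 [-1.4744  1.4456  0.8872] 0.005816844550884993 fix [ 0.0975 -0.002 ] 112.8609423199137
```

Near neutral; a bit further, then up.

Request:
drive_tool(steps=[0.003,-0.007,-0.006,0,0,0,0.003,-0.006,-0.006,0,0,0,0.001,-0.003,-0.004,0,0,0,0,0,0,0,0,0,0,0,0,0,0,0])

```text
time_s: 17.15
position: [0.4608, 0.0136, 0.0959]
tcp_rot: [-1.736, -2.618, 0.0]
wrist_force: [0.3, 0.9, 0.6]
grip_width: 0.007
grasp_force: 0.0
```

Request:
drive_tool(steps=[0,0,0.03,0,0,0,0,0,0.05,0,0,0,0,0,0.05,0,0,0,0,0,0.05,0,0,0,0,0,0.02,0,0,0])

```text
time_s: 17.65
position: [0.462, 0.0137, 0.3007]
tcp_rot: [1.732, 2.614, 0.005]
wrist_force: [1.4, 0.7, -0.9]
grip_width: 0.006
grasp_force: 0.0
```

Request:
drive_tool(steps=[0,0,0,0,0,0,0,0,0,0,0,0,0,0,0,0,0,0,0,0,0,0,0,0,0,0,0,0,0,0])

```text
time_s: 18.15
position: [0.4605, 0.0136, 0.2951]
tcp_rot: [-1.735, -2.617, 0.001]
wrist_force: [-0.5, 0.8, 0.8]
grip_width: 0.003
grasp_force: 0.0
```

```bash
python3 st.py; python3 - <<'E'
from h import *
p=cam("side")
for q in("ball","bar_end","foot","module"):
    for x in manip.place_of(p,q)[:1]:print(q,x,atdepth(p,x["uv"]))
cv2.imwrite("pics/end.png",cv2.resize(p["img"][200:420,230:530],(750,550))[:,:,::-1])
E
```

```text
[0.4605 0.0136 0.2951] 18.15 [-0.54    0.8329  0.8024] 0.0031543952499609135 fix [ 0.0815 -0.0015] 112.90099543192915
ball {'uv': [366.5, 289.5], 'score': 0.73} [0.43875205 0.05672382 0.13773665]
bar_end {'uv': [381.0, 288.5], 'score': 0.7} [ 0.47061215 -0.01682409  0.06165853]
foot {'uv': [376.7, 304.8], 'score': 0.57} [0.45793469 0.00714445 0.06238355]
module {'uv': [370.5, 324.8], 'score': 0.73} [0.44485622 0.03422638 0.06176143]
```

View pics/end.png

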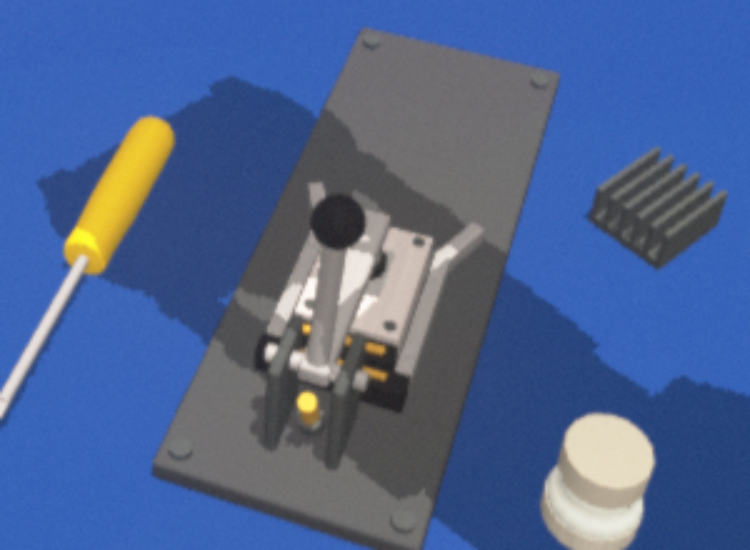

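The arm is down with the bar level (its top measures 62 mm), the foot is on the module, and the neighbours are where they were. I hand the job in.

```bash
python3 -c "
from plant import manip
print(manip.close_job())"
```

```text
the job is handed in; nothing more can be done
None
```

The job is handed in: I threw the arm back, slid the module home against the stop (seating push peaked at 45 N on the fingers), and tipped the arm over so its foot bears on the module. The last picture shows the screwdriver, jar and heat sink unmoved, and the clock read about 18 s.

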